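# Close the drying box and crack its lid open on a wedge

### The job

The pots are in the wooden drying box: lower its lid until it is fully shut, then take the wooden wedge, lay its thin end on the small sill in front of the box and push it in under the lid until the lid's front edge just lifts, about 6 mm off the rim, so that the ware can breathe. Finish holding the wedge there in the gripper, with the lid resting on the wedge and on nothing else; do not let go, and leave everything else on the table where it is.

Things in the scene. Friction and masses are not known exactly. Their poses are not given: they have to be found in the camera images.
- drying_box: Low light-wood box, fixed to the table: 180 mm deep (its x) by 240 mm wide (its y), rim 72 mm high, walls 12 mm. Origin: centre of its underside. Its -x side is the front, towards the robot; +x points to the hinge at the back. Three small clay pots stand inside, well under the rim.
- sill (a point): Point on the level top of the sill, 64 mm above the table (8 mm below the rim and the shut lid's underside), at mid-width, in the plane of the box's front face, right below the shut lid's front lower edge. Axes as the box's. The sill is a darker wooden ledge 80 mm wide that stands out 40 mm in front of this point; behind it the front wall is cut down to the same level over the same 80 mm, so a wedge slides in level under the lid.
- hinge (a point): Middle of the lid's hinge line, on the box's back edge, 72 mm above the table; the hinge line runs along the box's y. Axes as the box's.
- lid (a joint): Opening angle of the lid about the hinge, rad: 0 shut on the rim, grows as the front edge rises (range 0 to 1.6). The lid is a light-wood board 180 mm from hinge to front edge, 240 mm wide, 16 mm thick, about 0.6 kg. It starts standing open at 1.15 to 1.4. A stiff, damped hinge keeps it standing where it is left above about 1.1; from about 0.8 and lower it sinks shut slowly by itself. Near the shut position 180 mm times the angle is the gap at the front edge.
- lid_edge (a point): Middle of the lid's front lower edge (moves with the lid), 180 mm from the hinge line. Its z axis is the lid's outward normal, its x axis points along the lid to the hinge.
- lid_batten (a point): Centre of the outer face of the darker batten used as the lid's pull: 18 mm deep, 120 mm wide, 18 mm high, on the lid's outer face flush with its front edge (moves with the lid; 171 mm from the hinge line and 34 mm out from the lid's underside). Axes as lid_edge.
- wedge: Loose wooden wedge, 100 mm long (its x), 30 mm wide (its y), flat underside, top sloping evenly from 3 mm thick at the thin end (+x end) to 25 mm at the thick end (-x end). About 50 g. Origin: centre of its underside; lies on the table.
- wedge_tip (a point): Middle of the underside edge of the wedge's thin end (50 mm along +x from the wedge's origin). Axes as the wedge's.
- block: Loose flat wooden block of the same wood, 100 by 30 by 25 mm, the same height all along: not the wedge, leave it. Origin: centre of its underside.
- glaze_bottle: Amber bottle, 60 mm across, 130 mm high, standing; leave it. Origin: centre of its underside.
- bowl: White bowl, 110 mm across, 50 mm high; leave it. Origin: centre of its underside.
- cup: Fired clay cup, 72 mm across, 80 mm high; leave it. Origin: centre of its underside.
- jar: Jar with a lid, 68 mm across, 75 mm high; leave it. Origin: centre of its underside.
- spatula: Spatula about 160 mm long lying on the table; leave it.
- brush: Brush about 160 mm long lying on the table; leave it.
Mind the look-alikes: they are no part of the job. Leave any blue or turquoise look-alike of the wedge alone.

How it is judged:
On the way, in this order (a step that is already met when the one before it is completed fails the run):
1. the lid is fully shut on the rim, with nothing under it (value of joint lid below 0.008 rad and contact force between wedge and lid below 0.2 N), for 0.2 s.
2. the wedge, held in the fingers, has lifted the lid off the rim (value of joint lid above 0.015 rad and contact force between wedge and lid above 0.3 N and contact force between the fingers and wedge above 1 N), for 0.2 s.
At the end, for the whole second after the job is handed in: The wedge is held in the fingers, at rest, roughly level (within 11 degrees), thin end foremost over the sill, at least 20 mm under the lid; the lid rests on the wedge alone (no part of the robot and not the block touches it), its front edge 3 to 10 mm off the rim (value of joint lid between 0.0155 and 0.0565 rad and contact force between wedge and lid above 0.3 N and contact force between the fingers and wedge above 1 N and contact force between each of the arm, the fingers and lid below 0.3 N and contact force between block and lid below 0.1 N and x of wedge_tip in the frame of sill above 0.02 m and y of wedge_tip in the frame of sill between -0.045 and 0.045 m and angle between wedge's own z axis and vertical below 0.2 rad and velocity of joint lid between -0.02 and 0.02 rad/s and linear speed of wedge below 0.01 m/s); the arm keeps its last pose, push and grip.
It fails at once if one of the other things on the table is shifted by more than 30 mm (distance of any of block, glaze_bottle, bowl, cup, jar, spatula, brush from where it was at the start of the episode above 0.03 m).
It also fails if it takes over 56 s, if anything falls off the work surface, if the arm or the gripper's body presses on something with over 40 N, if the wrist force passes 120 N, or if a joint passes its speed limit or range.

### The arm

A 6-joint arm with a two-finger parallel gripper is mounted at the origin on the work surface. World frame = base frame: x ahead of the robot, y to its left, z up, the work surface at z = 0. Lengths are in m, angles in rad, forces in N, time in s.
With the tool pointing down it reaches from about 0.3 to 0.775 m from the base axis. Payload 14.6 kg.
Tool frame: the origin (TCP) lies midway between the tips of the shut fingers; the grasp point (between the pads) lies 19 mm behind it (ctrl.tcp_to_grasp is the distance from the TCP to the grasp point, in m); x points along the fingers, y is the direction in which the jaws open and shut, and the axes are right-handed (so a half turn about x gives the same grasp; the last joint's range is limited). The gripper opens to 94 mm and grips with 3 to 60 N. Pads are 16 mm wide; open, the fingers measure 119 mm over their backs; the gripper's body (75 mm by 177 mm) begins 78 mm behind the grasp point.
Start: joints at [1.167, 0.3, 1.521, -0, 1.321, -0.067], TCP at [0.182, 0.519, 0.205] pointing down, gripper open.
Joint ranges: [-3.03, 3.03], [-0.79, 2.21], [0.23, 2.52], [-1.04, 4.18], [0, 3.07], [-2.55, 2.55]. Speed limits (rad/s): [2.22, 2.22, 2.57, 3.14, 3.14, 3.14].

### API

Orientations are given as [roll, pitch, yaw] about the fixed x, y, z axes, in that order (R = Rz(yaw) Ry(pitch) Rx(roll)).
In Python, from station import ctrl gives the robot as it stands.
- The arm moves only by the tool jog_arm, never from a script. Its argument "rows" is one flat list of numbers, 7 for each row, row after row: the shift along the world's x, y, z in m, then the turn, a rotation vector about the world's x, y, z in degrees, then the closure, from 0 (fully open) to 1 (shut). A call has 1 to 8 rows; each row shifts and turns the commanded pose from where the row before left it; what a row does not reach is not made up. A row lasts 1/12 s, in which the tool goes at most 41.7 mm and 7.16 degrees, less where a joint would pass 70% of its speed; a pose out of reach is approached as far as the arm can. A call with a gripper value outside its range is refused whole. The fingers move at their own pace and stop on an object; "squeeze" is the grip in N (left out, the last holds). Time passes only in rows, so rows that do not move let the fingers close. It gives the time, the measured TCP pose, the force and the opening at its end, in the units of the state.
- ctrl.get_obs(): the state, without advancing time (a new reading comes with each control period).
- ctrl.camera(name): name is "side" or "top"; returns (picture, depth): 384x512x3 uint8, red, green, blue; 384x512 float32, m along the optical axis (not along the pixel's ray), 0 where there is no reading.
- ctrl.camera_model(name): a dict with "K" (3x3 intrinsics, pixels), "extrinsics" (4x4, takes a point from camera to world coordinates). Camera axes: x right, y down, z forward; pixel columns grow to the right and rows downward; lengths in m; the calibration is good to about 2 mm. A picture is of the moment at which its call begins. camera_model takes no time and is no camera call.
- ctrl.hand_in(): hands the job in, once; it reports no verdict.
The state is a dict: "time_s": time; "qpos": joint angles; "joint_vel": joint speeds; "tau": joint torques, N m; "ee_pos": TCP position; "eef_rot": TCP orientation; "force": force on the tool from outside, world axes, zero at the start; "moment": the same for the moment, N m; "grip_width": finger opening in m.
Only numpy, scipy, OpenCV 4.12 (cv2) and the standard library are available. Lean on these libraries where they do the work, as an engineer would, in place of code of your own. Each camera call takes 0.05 s, during which the arm holds its last target.

## Working session

There is one attempt and no reset: what is moved stays moved. The work goes in short steps, Python scripts to look and compute and a tool call to move; the robot and the scene stay as the last step left them, time stands still between calls to the robot, and variables do not carry over. Pictures are saved under pics/ and viewed, and the job is handed in when it is done.

Besides the shell and the picture viewer there is one more tool, called after "Call:" in YAML: its name, and indented under it one key for each argument. jog_arm: Moves the arm, as the interface text tells. Its arguments: {"type":"object","properties":{"rows":{"type":"array"},"squeeze":{"type":"number"}},"required":["rows"]}

```bash
ls; mkdir -p pics
python3 - <<'E'
from station import ctrl
import cv2,numpy as np
print(ctrl.get_obs(), ctrl.tcp_to_grasp)
for n in("side","top"):
    p,d=ctrl.camera(n); cv2.imwrite(f"pics/{n}0.png",p[:,:,::-1]); np.save(f"pics/{n}0d.npy",d)
    m=ctrl.camera_model(n); print(n,np.round(m["K"],1).tolist(),np.round(m["extrinsics"],3).tolist())
E
```

```text
pics
{'time_s': 0.0, 'qpos': array([ 1.16739368e+00,  3.00472887e-01,  1.52155531e+00,  8.65210734e-06,
        1.32069837e+00, -6.66270896e-02]), 'joint_vel': array([ 0.00124086, -0.00018109, -0.00018182,  0.00146836, -0.00052013,
        0.00054602]), 'tau': array([ 6.77444186e-04, -5.31812632e+01, -3.52731407e+01,  7.08115473e-02,
        2.43827188e-02, -1.06435341e-04]), 'ee_pos': array([0.18166066, 0.51886657, 0.20489625]), 'eef_rot': array([-1.6448141 ,  1.56966239, -1.9815918 ]), 'force': array([0.21085879, 0.05827469, 0.24449856]), 'moment': array([0.03398813, 0.01893194, 0.01817988]), 'grip_width': 0.09389841358579001} 0.0188
side [[350.0, 0.0, 256.6], [0.0, 350.0, 181.3], [0.0, 0.0, 1.0]] [[0.99, -0.103, 0.096, 0.439], [-0.141, -0.718, 0.681, -0.789], [-0.001, -0.688, -0.725, 0.906], [0.0, 0.0, 0.0, 1.0]]
top [[367.1, 0.0, 254.0], [0.0, 367.1, 191.8], [0.0, 0.0, 1.0]] [[-0.004, -0.992, 0.128, 0.404], [-1.0, 0.006, 0.018, -0.026], [-0.018, -0.128, -0.992, 1.088], [0.0, 0.0, 0.0, 1.0]]
```

View pics/side0.png

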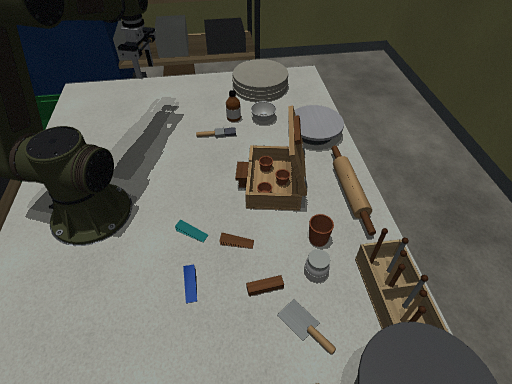

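View pics/top0.png

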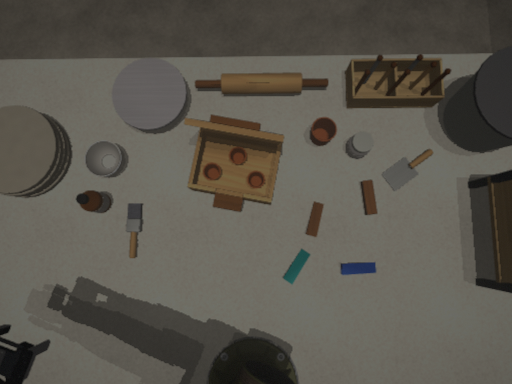

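The side view shows the open box at (275,178), with its sill at (243,172). There are four bar-like things: turquoise (191,230) and blue (190,283), which I rule out, and two brown ones at side (237,240) / top (315,219) and side (265,286) / top (369,197). I'll enlarge both brown ones.

Run:
```python
import cv2,numpy as np
s=cv2.imread("pics/side0.png");t=cv2.imread("pics/top0.png")
a=cv2.resize(s[220:310,210:300],(400,400),interpolation=cv2.INTER_CUBIC)
b=cv2.resize(t[170:250,300:380],(400,400),interpolation=cv2.INTER_CUBIC)
cv2.imwrite("pics/cropw.png",np.clip(np.hstack([a,b])*1.5,0,255).astype(np.uint8))
c=cv2.resize(t[105:220,175:295],(800,767)[0:1]*1+(600,) if 0 else (626,600),interpolation=cv2.INTER_CUBIC)
cv2.imwrite("pics/cropb.png",np.clip(c*1.5,0,255).astype(np.uint8))
```

```text
(no output)
```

View pics/cropw.png

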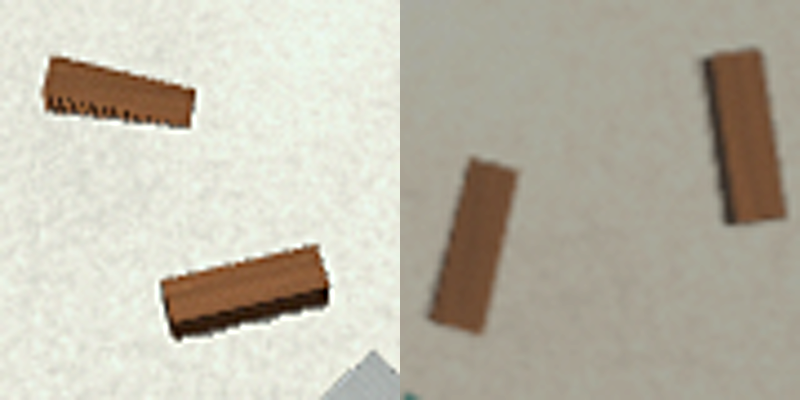

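View pics/cropb.png

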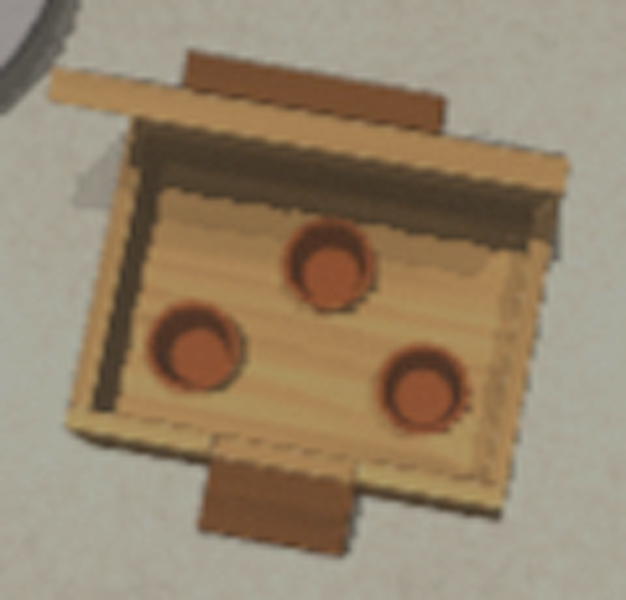

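The upper-left one, side (237,240), tapers from a thick left end to a thin right end. That makes it the wedge, at top (315,219), with its thin end up (+x). The other, at top (369,197), is even in height all along, so it is the block. Now I'll measure.

```bash
cat > h.py <<'E'
from station import ctrl
import numpy as np, cv2
def cloud(n,d=None):
    if d is None: p,d=ctrl.camera(n)
    m=ctrl.camera_model(n);K=m["K"];E=m["extrinsics"]
    v,u=np.mgrid[:d.shape[0],:d.shape[1]]
    P=np.stack([(u-K[0][2])*d/K[0][0],(v-K[1][2])*d/K[1][1],d,np.ones_like(d)],-1)@np.array(E).T
    P=P[...,:3]; P[d<=0]=np.nan
    return P
def ray(n,u,v,z):
    m=ctrl.camera_model(n);K=m["K"];E=np.array(m["extrinsics"])
    r=E[:3,:3]@np.array([(u-K[0][2])/K[0][0],(v-K[1][2])/K[1][1],1]);o=E[:3,3]
    return o+r*(z-o[2])/r[2]
E
python3 - <<'E'
from h import *
P=cloud("top",np.load("pics/top0d.npy"));S=cloud("side",np.load("pics/side0d.npy"))
def rect(pts,name):
    c,s,a=cv2.minAreaRect((pts[:,:2]*1000).astype(np.float32)); print(name,len(pts),np.round(c,1),np.round(s,1),round(a,2),"z",np.round(np.percentile(pts[:,2],[2,50,98]),4))
print("table z",np.nanmedian(P[240:300,100:250,2]) if 0 else np.nanmedian(P[225:250,170:200,2]),np.nanmedian(S[260:300,110:160,2]))
for nm,sl in (("wedge",np.s_[195:243,300:330]),("block",np.s_[172:222,355:382])):
    Q=P[sl].reshape(-1,3);Q=Q[(Q[:,2]>0.003)]
    rect(Q,nm)
for nm,sl in (("wedgeS",np.s_[228:252,215:258]),):
    Q=S[sl].reshape(-1,3);Q=Q[(Q[:,2]>0.003)];rect(Q,nm)
    for lo in range(0,0):pass
W=P[195:243,300:330].reshape(-1,3);W=W[W[:,2]>0.002]
A=np.c_[W[:,:2],np.ones(len(W))];print("plane",np.linalg.lstsq(A,W[:,2],rcond=None)[0])
for u,v in((314,201.6),(323.6,204)):print(ray("top",u,v,.003))
for u,v in((316.4,236.6),(306,234)):print(ray("top",u,v,.025))
# sill
Q=P[185:215,205:250].reshape(-1,3);Q=Q[abs(Q[:,2]-.064)<.004];rect(Q,"sill")
print("box front rim corners",ray("top",188.8,186.5,.072),ray("top",270.8,202.8,.072))
Q=P[115:215,180:285].reshape(-1,3)
R=Q[abs(Q[:,2]-.072)<.004];rect(R,"rim")
L=Q[Q[:,2]>.085];rect(L,"lid");print("lid top z",np.nanpercentile(L[:,2],[50,95,99.5]))
# side cloud lid
Q=S[100:215,235:310].reshape(-1,3);L=Q[(Q[:,2]>.09)];rect(L,"lidS");print(np.nanmax(L[:,2]))
i=np.argsort(-L[:,2])[:30];print(np.round(L[i[::5]],3))
E
```

```text
table z 0.00034027210414300235 -0.0005464552313772519
wedge 456 [ 464.5 -184. ] [ 85.1 138. ] 88.54 z [0.0031 0.0118 0.0263]
block 518 [ 529.4 -343.3] [ 77.2 147.1] 87.43 z [0.0031 0.0241 0.0289]
wedgeS 350 [ 463.  -173.5] [ 80.3 126.4] 81.85 z [0.0033 0.0123 0.0253]
plane [-0.08312279  0.06039836  0.05995875]
[ 0.51410627 -0.18385881  0.003     ]
[ 0.50681445 -0.21199485  0.003     ]
[ 0.41104522 -0.18502716  0.025     ]
[ 0.41856785 -0.15545498  0.025     ]
sill 511 [516.9  70.3] [123.6  52. ] 79.05 z [0.0608 0.0644 0.0674]
box front rim corners [0.55163917 0.17541028 0.072     ] [ 0.50442078 -0.05405681  0.072     ]
rim 949 [600.1  48.9] [240.9 208.7] 79.37 z [0.0684 0.0726 0.0755]
lid 1102 [683.3  32.9] [238.6  62.8] 80.66 z [0.2269 0.2484 0.2556]
lid top z [0.24843644 0.25442833 0.25620877]
lidS 959 [648.3 184.7] [145.7 557.9] 12.21 z [0.0937 0.2335 0.2536]
0.25535205039643505
[[ 0.692  0.082  0.255]
 [ 0.683  0.028  0.255]
 [ 0.671 -0.026  0.254]
 [ 0.679  0.065  0.254]
 [ 0.675 -0.008  0.254]
 [ 0.68   0.026  0.253]]
```

Run:
```python
from h import *
k=626/120
def c(x,y):return 175+x/k-.5+.5/k,105+y/k-.5+.5/k
def pr(n,a,b,z):
    A=ray("top",*c(*a),z);B=ray("top",*c(*b),z);d=A-B;print(n,A.round(4),B.round(4),"mid",((A+B)/2).round(4),"len",np.linalg.norm(d).round(4),"yaw",np.degrees(np.arctan2(-d[0],d[1])).round(2))
pr("front rim",(72,425),(500,510),.072)
pr("sillfront",(200,530),(345,555),.064)
pr("silljoin",(212,438),(357,462),.064)
pr("lid edge up",(52,70),(568,158),.25)
pr("lid edge low",(50,97),(565,192),.247)
pr("batten",(188,50),(445,97),.254)
# rim fit from cloud: side + top depth clouds
P=cloud("top",np.load("pics/top0d.npy"));Q=P[115:222,180:285].reshape(-1,3)
best=None
R=Q[abs(Q[:,2]-.064)<.0025]
from scipy.optimize import minimize_scalar
for yaw in np.radians(np.arange(-13,-7.5,.5)):
    ex=np.array([np.cos(yaw),np.sin(yaw)]);ey=np.array([-ex[1],ex[0]])
    M=Q[(abs(Q[:,2]-.072)<.0025)][:,:2]
    print(np.degrees(yaw).round(1),"x",np.percentile(M@ex,[1,5,95,99]).round(4),"y",np.percentile(M@ey,[.5,2,98,99.5]).round(4))
m=cv2.imread("pics/top0.png")
```

```text
front rim [0.5529 0.1766 0.072 ] [ 0.5057 -0.0531  0.072 ] mid [0.5293 0.0617 0.072 ] len 0.2344 yaw -11.62
sillfront [0.4966 0.108  0.064 ] [0.4827 0.03   0.064 ] mid [0.4896 0.069  0.064 ] len 0.0793 yaw -10.08
silljoin [0.5465 0.102  0.064 ] [0.5329 0.0235 0.064 ] mid [0.5397 0.0628 0.064 ] len 0.0797 yaw -9.8
lid edge up [0.69   0.1534 0.25  ] [ 0.6467 -0.0804  0.25  ] mid [0.6683 0.0365 0.25  ] len 0.2377 yaw -10.5
lid edge low [0.6783 0.1547 0.247 ] [ 0.6318 -0.079   0.247 ] mid [0.655  0.0378 0.247 ] len 0.2382 yaw -11.25
batten [0.6973 0.0909 0.254 ] [ 0.6742 -0.0252  0.254 ] mid [0.6858 0.0328 0.254 ] len 0.1184 yaw -11.25
-13.0 x [0.4999 0.5037 0.6767 0.6796] y [0.0616 0.0632 0.3026 0.3042]
-12.5 x [0.5022 0.5058 0.6779 0.6804] y [0.057  0.0582 0.2972 0.2985]
-12.0 x [0.5046 0.5072 0.6792 0.6811] y [0.0525 0.0533 0.2918 0.2928]
-11.5 x [0.5069 0.509  0.6805 0.6821] y [0.0476 0.0484 0.2866 0.2872]
-11.0 x [0.5083 0.5104 0.6821 0.6833] y [0.0426 0.0433 0.2813 0.282 ]
-10.5 x [0.5094 0.5117 0.6834 0.6849] y [0.0373 0.038  0.2759 0.277 ]
-10.0 x [0.5102 0.5131 0.6847 0.6867] y [0.0315 0.0329 0.2709 0.2721]
-9.5 x [0.5108 0.5143 0.6863 0.6888] y [0.0259 0.0273 0.266  0.2674]
-9.0 x [0.5113 0.5155 0.6879 0.6909] y [0.0203 0.0219 0.261  0.2628]
-8.5 x [0.5117 0.516  0.6893 0.6928] y [0.0145 0.0162 0.2563 0.2582]
-8.0 x [0.5121 0.5164 0.6909 0.6945] y [0.0088 0.0105 0.2511 0.2535]
```

The sill point is at about (0.529, 0.062, 0.064) with box yaw of about -11°. The hinge is at (0.706, 0.028) and the lid stands at about 1.28 rad. The wedge origin is at about (0.463, -0.184), yaw -16°.

To shut the lid, I'll go over it with the fingers closed, get behind it and sweep it forward.

```bash
cat >> h.py <<'E'
from scipy.spatial.transform import Rotation as Ro
def tool():
    o=ctrl.get_obs();R=Ro.from_euler("xyz",o["eef_rot"]).as_matrix();return o,R
E
python3 - <<'E'
from h import *
o,R=tool();print(R.round(3))
E
```

```text
[[-0.     0.33   0.944]
 [-0.001  0.944 -0.33 ]
 [-1.    -0.001 -0.   ]]
```

Call:
jog_arm:
  rows: [0,0,0.04,0,0,0,1,0,0,0.04,0,0,0,1,0,0,0.04,0,0,0,1,0.02,-0.02,0.03,0,0,0,1,0.03,-0.03,0,0,0,0,1,0.03,-0.03,0,0,0,0,1,0.03,-0.03,0,0,0,0,1,0.03,-0.03,0,0,0,0,1]
  squeeze: 30

```text
time_s: 0.77
ee_pos: [0.3204, 0.3796, 0.3553]
eef_rot: [-1.834, 1.571, -2.17]
force: [0.7, 0.8, 0.2]
grip_width: 0.0438
```

Call:
jog_arm:
  rows: [0.03,-0.028,0,0,0,4,1,0.03,-0.028,0,0,0,4,1,0.03,-0.028,0,0,0,0,1,0.03,-0.028,0,0,0,0,1,0.03,-0.028,0,0,0,0,1,0.03,-0.028,-0.01,0,0,0,1,0.03,-0.028,-0.01,0,0,0,1,0.03,-0.028,-0.01,0,0,0,1]

```text
time_s: 1.43
ee_pos: [0.5595, 0.1566, 0.3252]
eef_rot: [-2.978, 1.571, 3.108]
force: [-0.2, 0.7, 0.3]
grip_width: 0.0001
```

Call:
jog_arm:
  rows: [0.03,-0.028,-0.01,0,0,0,1,0.03,-0.028,0,0,0,0,1,0.03,-0.023,0,0,0,0,1,0.03,-0.02,0,0,0,0,1,0.03,-0.01,0,0,0,0,1,0.03,0,0,0,0,0,1,0,0,0,0,0,0,1,0,0,0,0,0,0,1]

```text
time_s: 2.1
ee_pos: [0.7361, 0.0495, 0.3127]
eef_rot: [-2.927, 1.567, -3.125]
force: [-0.5, 0.5, -0.9]
grip_width: 0.0007
```

Call:
jog_arm:
  rows: [0.005,-0.01,-0.02,0,0,0,1,0,-0.01,-0.03,0,0,0,1,0,0,-0.03,0,0,0,1,0,0,-0.02,0,0,0,1,0,0,0,0,0,0,1]

```text
time_s: 2.52
ee_pos: [0.738, 0.0301, 0.2123]
eef_rot: [-2.955, 1.564, 3.131]
force: [0.8, -0.1, -1.2]
grip_width: 0.0007
```

Run:
```python
from h import *
p,d=ctrl.camera("side");cv2.imwrite("pics/s1.png",cv2.resize(p[60:240,180:400,::-1],(733,600)))
o,R=tool();print(o["ee_pos"],o["force"],R.round(3).tolist())
```

```text
[0.73884818 0.03019264 0.21559703] [-0.82584718  0.50128828  1.11946827] [[-0.003, 0.195, 0.981], [0.0, 0.981, -0.195], [-1.0, -0.0, -0.003]]
```

View pics/s1.png

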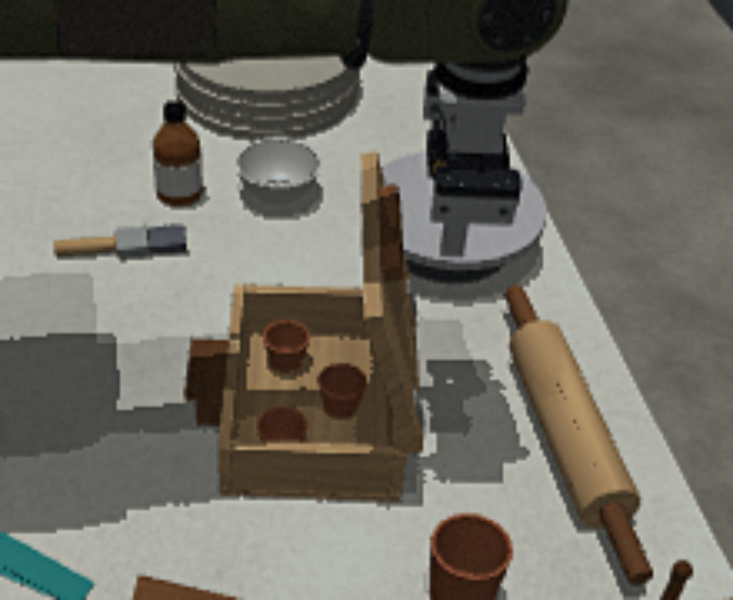

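Call:
jog_arm:
  rows: [-0.015,0.003,0,0,0,0,1,-0.012,0.002,0,0,0,0,1,-0.012,0.002,-0.002,0,0,0,1,-0.012,0.002,-0.002,0,0,0,1,-0.012,0.002,-0.003,0,0,0,1,-0.012,0.002,-0.003,0,0,0,1,-0.012,0.002,-0.004,0,0,0,1,0,0,0,0,0,0,1]

```text
time_s: 3.23
ee_pos: [0.6523, 0.0455, 0.2049]
eef_rot: [0.243, 1.568, 0.047]
force: [-0.9, -0.0, -0.3]
grip_width: 0.0002
```

Run:
```python
from h import *
p,d=ctrl.camera("side");cv2.imwrite("pics/s2.png",cv2.resize(p[60:240,180:400,::-1],(733,600)))
```

```text
(no output)
```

View pics/s2.png

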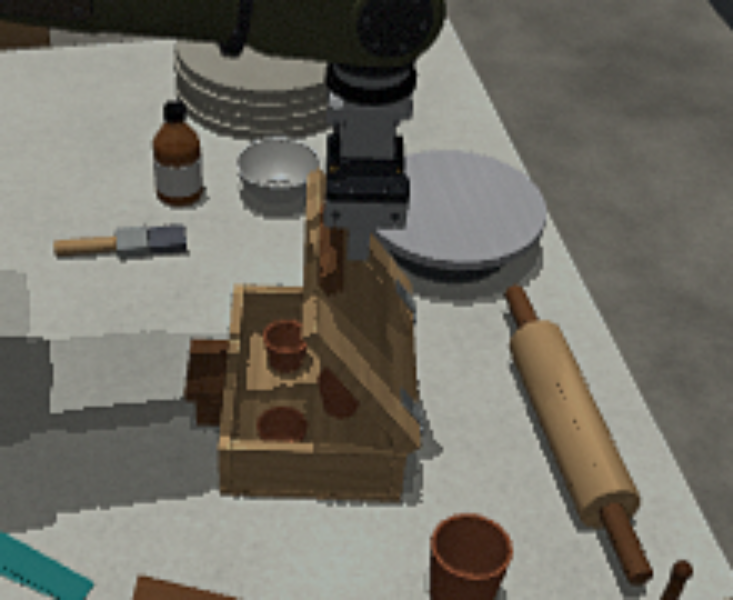

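The lid has swung forward to about 0.9 rad, with the fingers behind the batten. I'll carry on.

Call:
jog_arm:
  rows: [-0.01,0.002,-0.006,0,0,0,1,-0.01,0.002,-0.007,0,0,0,1,-0.01,0.002,-0.007,0,0,0,1,-0.01,0.002,-0.007,0,0,0,1,-0.009,0.002,-0.008,0,0,0,1,-0.007,0.002,-0.008,0,0,0,1,-0.006,0.001,-0.008,0,0,0,1,0,0,0,0,0,0,1]

```text
time_s: 3.95
ee_pos: [0.5911, 0.0579, 0.1514]
eef_rot: [-2.486, 1.571, -2.682]
force: [0.6, -0.3, -0.4]
grip_width: 0.0004
```

Run:
```python
from h import *
p,d=ctrl.camera("side");cv2.imwrite("pics/s3.png",cv2.resize(p[60:240,180:400,::-1],(733,600)))
```

```text
(no output)
```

View pics/s3.png

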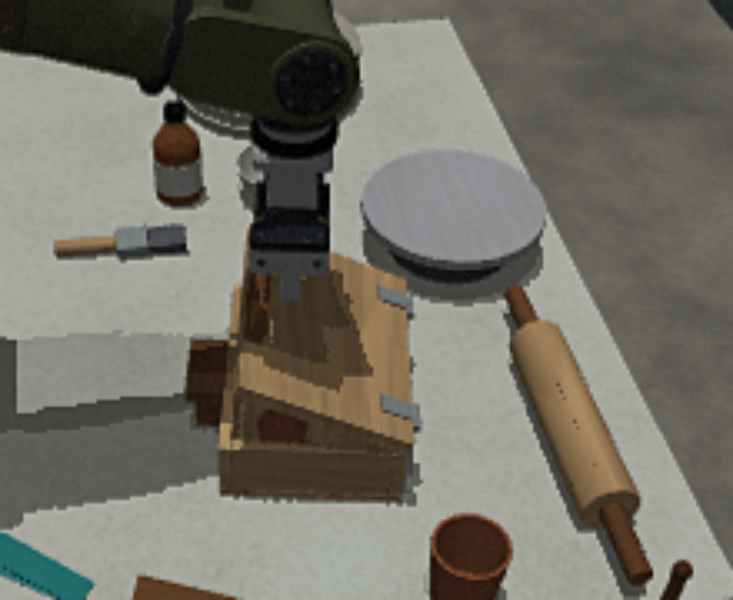

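The lid is below 0.5 rad and sinking by itself. I'll lift away and go over the wedge.

Call:
jog_arm:
  rows: [0,0,0.03,0,0,0,1,0,-0.01,0.03,0,0,-3,0.6,-0.015,-0.035,0,0,0,-2,0.35,-0.02,-0.035,0,0,0,0,0.35,-0.025,-0.033,0,0,0,0,0.35,-0.025,-0.033,0,0,0,0,0.35,-0.025,-0.033,0,0,0,0,0.35,-0.025,-0.033,0,0,0,0,0.35]

```text
time_s: 4.67
ee_pos: [0.4558, -0.1559, 0.2128]
eef_rot: [-0.161, 1.568, -0.445]
force: [0.6, -0.9, -0.4]
grip_width: 0.0439
```

Run:
```python
from h import *
ims=[]
p,d=ctrl.camera("side");cv2.imwrite("pics/s4.png",cv2.resize(p[100:300,160:380,::-1],(660,600)))
p,d=ctrl.camera("top");cv2.imwrite("pics/t4.png",cv2.resize(p[100:300,170:390,::-1],(660,600)))
o,R=tool();print(o["ee_pos"],R.round(3).tolist(),o["grip_width"],o["time_s"])
for u,v in((309,253),(297,249),(284,279),(297,284)):print(ray("top",u,v,.02))
```

```text
[ 0.45478702 -0.15821692  0.21305087] [[0.002, 0.285, 0.958], [-0.002, 0.958, -0.285], [-1.0, -0.001, 0.002]] 0.05163957654969829 4.7667
[ 0.36453554 -0.16345367  0.02      ]
[ 0.37597188 -0.12936206  0.02      ]
[ 0.29181445 -0.09090379  0.02      ]
[ 0.2778771  -0.12752287  0.02      ]
```

View pics/s4.png

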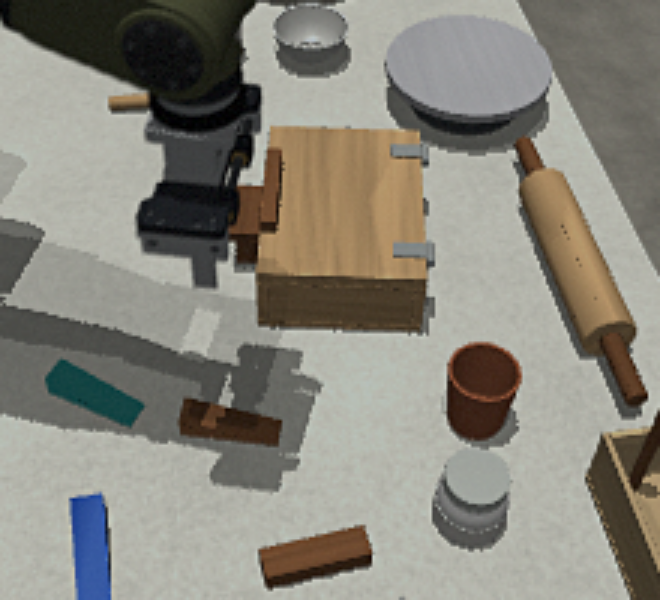

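View pics/t4.png

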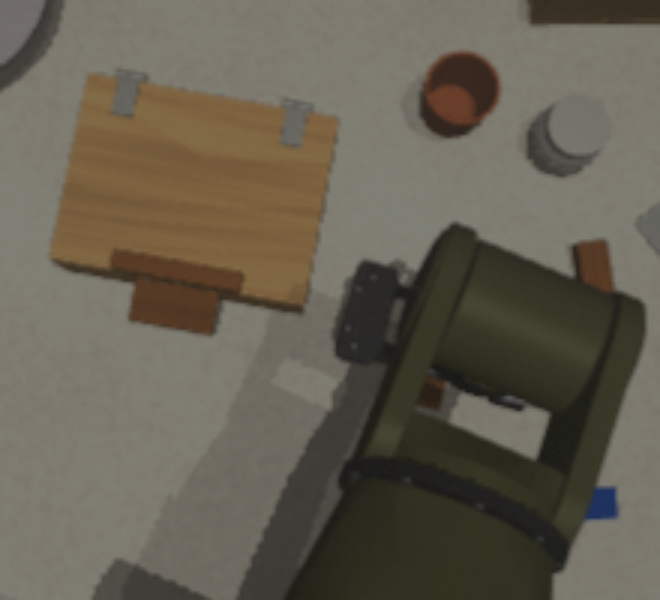

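The lid looks shut. I'll descend onto the thick half of the wedge.

Call:
jog_arm:
  rows: [-0.013,-0.008,-0.02,0,0,0,0.3,-0.014,-0.008,-0.03,0,0,0,0.3,0,0,-0.035,0,0,0,0.3,0,0,-0.035,0,0,0,0.3,0,0,-0.03,0,0,0,0.3,0,0,-0.02,0,0,0,0.3,0,0,0,0,0,0,0.3,0,0,0,0,0,0,0.3]

```text
time_s: 5.43
ee_pos: [0.4303, -0.1704, 0.0418]
eef_rot: [2.909, 1.571, 2.625]
force: [-0.0, -0.2, 1.4]
grip_width: 0.0658
```

Run:
```python
from h import *
p,d=ctrl.camera("side");cv2.imwrite("pics/s5.png",cv2.resize(p[190:270,190:290,::-1],(750,600),interpolation=cv2.INTER_CUBIC))
o,R=tool();print(o["ee_pos"],R.round(3).tolist(),o["grip_width"],o["time_s"])
```

```text
[ 0.43068711 -0.1706089   0.04267978] [[0.002, 0.28, 0.96], [-0.001, 0.96, -0.28], [-1.0, -0.0, 0.002]] 0.06619985668276109 5.4833
```

View pics/s5.png

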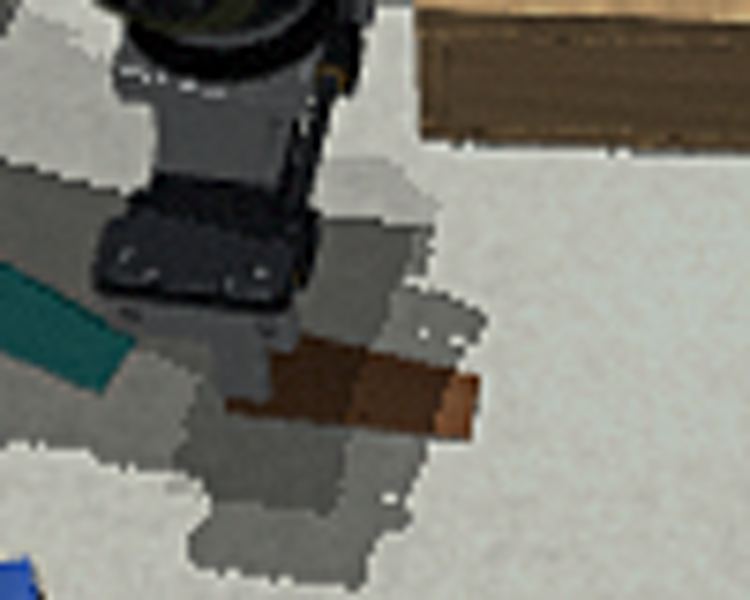

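Call:
jog_arm:
  rows: [-0.002,-0.003,-0.013,0,0,0,0.3,0,0,-0.013,0,0,0,0.3,0,0,-0.011,0,0,0,0.3,0,0,0,0,0,0,0.3,0,0,0,0,0,0,1,0,0,0,0,0,0,1,0,0,0,0,0,0,1,0,0,0,0,0,0,1]
  squeeze: 40

```text
time_s: 6.15
ee_pos: [0.4279, -0.1734, 0.005]
eef_rot: [-0.196, 1.569, -0.48]
force: [0.8, 0.1, 0.6]
grip_width: 0.0419
```

Call:
jog_arm:
  rows: [0,0,0,0,0,0,1,0,0,0,0,0,0,1]

```text
time_s: 6.32
ee_pos: [0.4275, -0.1733, 0.0045]
eef_rot: [-0.222, 1.57, -0.506]
force: [-0.1, 1.2, 6.3]
grip_width: 0.0296
```

Call:
jog_arm:
  rows: [0,0,0.02,0,0,0,1,0,0,0.03,0,0,0,1,0,0,0.035,0,0,0,1,0,0,0.035,0,0,2.5,1,0,0.03,0,0,0,3,1,0,0.035,0,0,0,0,1,0,0.035,0,0,0,0,1,0,0.035,0,0,0,0,1]

```text
time_s: 6.98
ee_pos: [0.427, -0.0369, 0.1244]
eef_rot: [0.093, 1.57, -0.096]
force: [0.1, -0.1, -0.3]
grip_width: 0.0294
```

Call:
jog_arm:
  rows: [-0.005,0.035,0,0,0,0,1,-0.008,0.035,0,0,0,0,1,-0.005,0.03,0,0,0,0,1,0,0.02,0,0,0,0,1,0,0,0,0,0,0,1,0,0,0,0,0,0,1]

```text
time_s: 7.48
ee_pos: [0.4092, 0.0823, 0.1242]
eef_rot: [-2.137, 1.571, -2.323]
force: [0.7, -1.0, -1.1]
grip_width: 0.0297
```

Run:
```python
from h import *
p,d=ctrl.camera("side");cv2.imwrite("pics/s6.png",cv2.resize(p[120:220,190:320,::-1],(780,600),interpolation=cv2.INTER_CUBIC));np.save("pics/s6d.npy",d);cv2.imwrite("pics/s6f.png",p[:,:,::-1])
p,d=ctrl.camera("top");cv2.imwrite("pics/t6.png",cv2.resize(p[120:240,180:310,::-1],(650,600),interpolation=cv2.INTER_CUBIC));np.save("pics/t6d.npy",d)
o,R=tool();print(o["ee_pos"],R.round(3).tolist(),o["grip_width"],o["time_s"],o["force"])
P=cloud("top",d); ex=np.array([.9816,-.1908]);ey=np.array([.1908,.9816])
Q=P.reshape(-1,3);r=Q[:,:2]-[.529,.062];a=r@ex;b=r@ey
for lo in np.arange(.02,.18,.02):
    m=(a>lo)&(a<lo+.02)&(abs(b)<.11)&(abs(Q[:,2]-.09)<.02);print(round(lo,2),m.sum(),np.median(Q[m,2]).round(4))
```

```text
[0.40934878 0.08124424 0.12411095] [[-0.0, 0.187, 0.982], [-0.0, 0.982, -0.187], [-1.0, -0.0, -0.0]] 0.02993622491732111 7.5833 [-0.28987983 -0.78655778  0.71361417]
0.02 558 0.0885
0.04 561 0.0883
0.06 567 0.0885
0.08 555 0.0885
0.1 549 0.0886
0.12 555 0.0885
0.14 547 0.089
0.16 538 0.0891
```

View pics/s6.png

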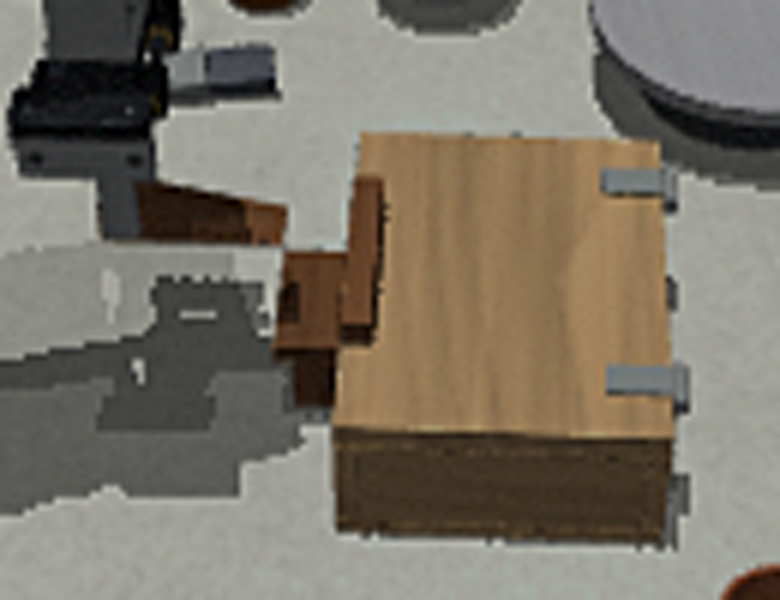

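View pics/t6.png

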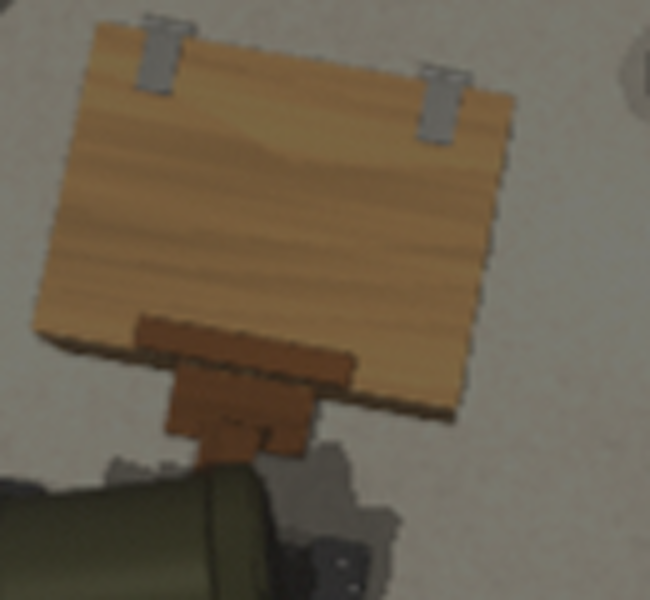

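Run:
```python
from h import *
m=ctrl.camera_model("side");K=np.array(m["K"]);E=np.linalg.inv(m["extrinsics"])
T=np.array([.4093,.0812]);ex=np.array([.982,-.187]);ey=np.array([.187,.982])
def pj(a,b,z):
    w=np.r_[T+a*ex+b*ey,z,1];c=(E@w)[:3];q=K@c;uv=q[:2]/q[2];return uv.round(1),((uv-[190,120])*6).round(0)
for n,a,b,z in(("tip -y bot",.086,-.015,.1196),("tip -y top",.086,-.015,.1226),("tip +y top",.086,.015,.1226),("rear of pad bot",-.008,-.015,.1196),("front pad top",.009,-.015,.1196+.0199)):print(n,*pj(a,b,z))
S=cloud("side",np.load("pics/s6d.npy"))
# wedge top surface profile
Q=S[145:165,205:242].reshape(-1,3);r=Q[:,:2]-T;a=r@ex;b=r@ey
mm=(abs(b)<.012)&(a>.015)&(Q[:,2]>.1)
for lo in np.arange(.01,.1,.01):
    k=mm&(a>=lo)&(a<lo+.01);print(round(lo,2),k.sum(),np.median(a[k]).round(4),np.median(Q[k,2]).round(4),"model",(.1196+.003+.22*(.086-np.median(a[k]))).round(4))
k=mm;print(a[k].max())
```

```text
tip -y bot [236.5 161. ] [279. 246.]
tip -y top [236.5 160.3] [279. 242.]
tip +y top [237.3 154.1] [284. 205.]
rear of pad bot [208.  160.1] [108. 240.]
front pad top [212.6 155.7] [136. 214.]
0.01 9 0.0176 0.1369 model 0.1376
0.02 15 0.0241 0.1359 model 0.1362
0.03 17 0.0349 0.1333 model 0.1338
0.04 15 0.0448 0.1307 model 0.1317
0.05 15 0.0543 0.1295 model 0.1296
0.06 18 0.0645 0.127 model 0.1273
0.07 15 0.076 0.1254 model 0.1248
0.08 10 0.0836 0.1223 model 0.1231
0.09 0 nan nan model nan
0.08635302654943815
  return _methods._mean(a, axis=axis, dtype=dtype,
  ret = ret.dtype.type(ret / rcount)
```

The lid is flat and shut, at 88.5 mm across its whole depth. The wedge is held level, with its tip 86 mm ahead of the TCP and 35 mm short of the lid edge, over the sill. I'll lower it onto the sill.

Call:
jog_arm:
  rows: [0.001,0.003,-0.02,0,0,0,1,0,0,-0.02,0,0,0,1,0,0,-0.008,0,0,0,1,0,0,-0.004,0,0,0,1,0,0,0,0,0,0,1,0,0,0,0,0,0,1]

```text
time_s: 8.08
ee_pos: [0.4107, 0.0844, 0.0727]
eef_rot: [0.233, 1.57, 0.044]
force: [0.6, -0.3, -0.7]
grip_width: 0.0298
```

Call:
jog_arm:
  rows: [0,0,-0.001,0,0,0,1,0,0,-0.001,0,0,0,1,0,0,-0.001,0,0,0,1,0,0,0,0,0,0,1]

```text
time_s: 8.42
ee_pos: [0.4104, 0.0848, 0.0692]
eef_rot: [0.228, 1.571, 0.04]
force: [-0.5, 0.9, -0.0]
grip_width: 0.0294
```

Call:
jog_arm:
  rows: [0,0,-0.001,0,0,0,1,0,0,0,0,0,0,1]

```text
time_s: 8.58
ee_pos: [0.4104, 0.0848, 0.0682]
eef_rot: [0.309, 1.571, 0.121]
force: [-0.3, 0.4, 0.3]
grip_width: 0.0297
```

Call:
jog_arm:
  rows: [0.012,-0.0023,0,0,0,0,1,0.012,-0.0023,0,0,0,0,1,0.01,-0.0019,0,0,0,0,1,0.008,-0.0016,0,0,0,0,1,0.006,-0.0012,0,0,0,0,1,0,0,0,0,0,0,1,0,0,0,0,0,0,1]

```text
time_s: 9.17
ee_pos: [0.459, 0.0754, 0.0683]
eef_rot: [0.153, 1.57, -0.035]
force: [2.4, -0.9, 3.7]
grip_width: 0.0296
```

Run:
```python
from h import *
p,d=ctrl.camera("side");cv2.imwrite("pics/s7.png",cv2.resize(p[130:205,200:300,::-1],(800,600),interpolation=cv2.INTER_CUBIC))
o,R=tool();print(o["ee_pos"],o["force"])
```

```text
[0.45879778 0.07542042 0.06832322] [ 1.76994402 -0.5417318   3.19436818]
```

View pics/s7.png

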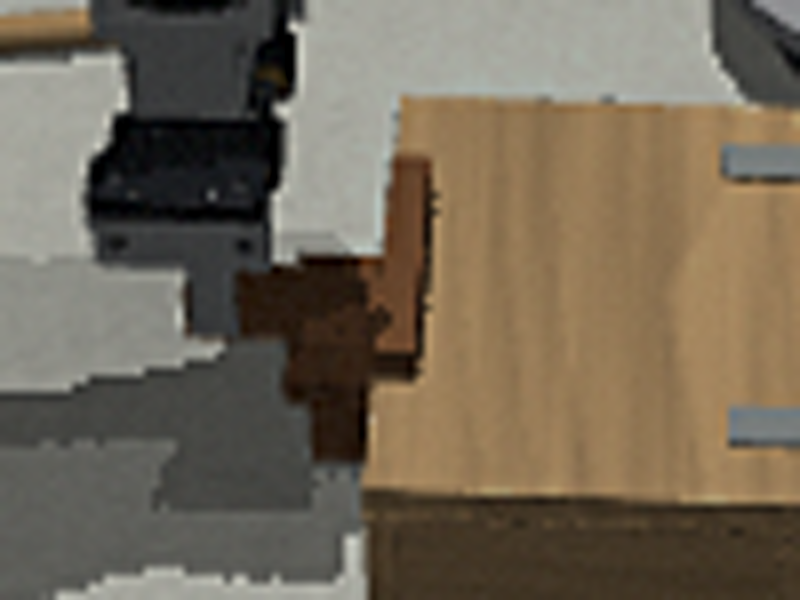

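The wedge slides on the sill with the tip about 15 mm in. I'll push on in small steps.

Call:
jog_arm:
  rows: [0.005,-0.001,0,0,0,0,1,0.005,-0.001,0,0,0,0,1,0.005,-0.001,0,0,0,0,1,0,0,0,0,0,0,1]

```text
time_s: 9.55
ee_pos: [0.4724, 0.0728, 0.0684]
eef_rot: [-3.073, 1.567, 3.022]
force: [-10.1, 1.6, 15.9]
grip_width: 0.0299
```

Call:
jog_arm:
  rows: [0.005,-0.001,0,0,0,0,1,0.005,-0.001,0,0,0,0,1,0,0,0,0,0,0,1,0,0,0,0,0,0,1]

```text
time_s: 9.88
ee_pos: [0.4823, 0.0708, 0.0684]
eef_rot: [-3.101, 1.568, 2.994]
force: [-10.1, 1.7, 15.0]
grip_width: 0.0296
```

```bash
cat >> h.py <<'E'
def lidz():
    p,d=ctrl.camera("top");P=cloud("top",d); ex=np.array([.9816,-.1908]);ey=np.array([.1908,.9816])
    Q=P.reshape(-1,3);r=Q[:,:2]-[.529,.062];a=r@ex;b=r@ey
    m=(a>.02)&(a<.175)&(abs(b)<.115)&(abs(Q[:,2]-.095)<.02)
    c=np.polyfit(a[m],Q[m,2],1);print("lid n",m.sum(),"slope",c[0].round(4),"z@0",c[1].round(4))
    return p
def rep():
    o=ctrl.get_obs();r=o["ee_pos"][:2]-[.529,.062];print(o["time_s"],o["ee_pos"].round(4),"tip in",(r@[.9816,-.1908]+.086).round(4),"lat",(r@[.1908,.9816]).round(4),o["force"].round(1),o["moment"].round(2),o["grip_width"])
E
python3 - <<'E'
from h import *
lidz();rep()
p,d=ctrl.camera("side");cv2.imwrite("pics/s8.png",cv2.resize(p[130:205,200:300,::-1],(800,600),interpolation=cv2.INTER_CUBIC))
E
```

```text
lid n 4353 slope -0.0175 z@0 0.0922
9.9333 [0.4823 0.0708 0.0684] tip in 0.0385 lat -0.0003 [-9.9  2.9 13.5] [ 0.3   1.69 -0.01] 0.02944996378055239
```

View pics/s8.png

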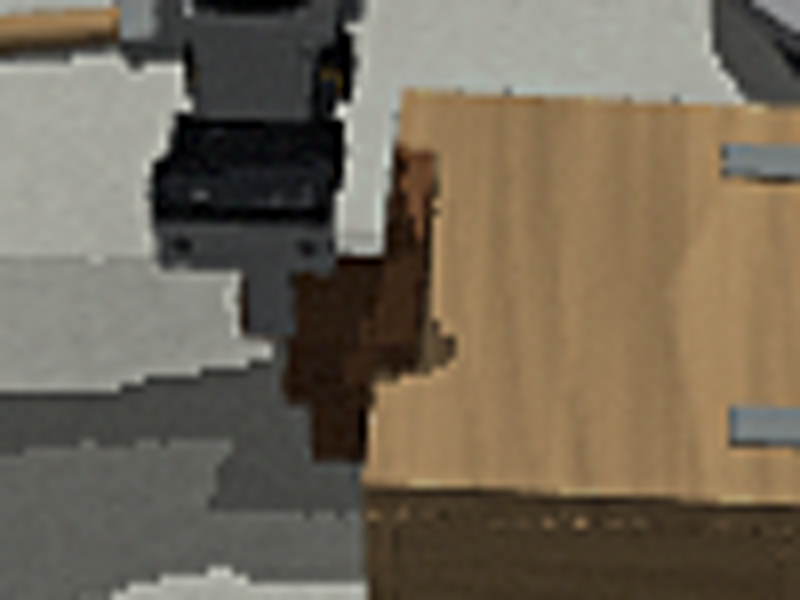

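Call:
jog_arm:
  rows: [0.004,-0.0008,0.0003,0,0,0,1,0.004,-0.0008,0.0002,0,0,0,1,0.003,-0.0006,0,0,0,0,1,0,0,0,0,0,0,1,0,0,0,0,0,0,1,0,0,0,0,0,0,1,0,0,0,0,0,0,1,0,0,0,0,0,0,1]

```text
time_s: 10.65
ee_pos: [0.4931, 0.0685, 0.0685]
eef_rot: [-3.044, 1.568, 3.051]
force: [-7.6, 2.4, 7.4]
grip_width: 0.0295
```

Run:
```python
from h import *
p=lidz();rep();cv2.imwrite("pics/t9.png",cv2.resize(p[120:240,180:310,::-1],(650,600),interpolation=cv2.INTER_CUBIC))
lidz()
p,d=ctrl.camera("side");cv2.imwrite("pics/s9.png",cv2.resize(p[130:205,200:300,::-1],(800,600),interpolation=cv2.INTER_CUBIC))
Q=cloud("side",d)[100:215,235:310].reshape(-1,3);ex=np.array([.9816,-.1908]);ey=np.array([.1908,.9816])
r=Q[:,:2]-[.529,.062];a=r@ex;b=r@ey
m=(a>.02)&(a<.175)&(abs(b)<.115)&(abs(Q[:,2]-.095)<.015);print("side lid",np.polyfit(a[m],Q[m,2],1));rep()
```

```text
lid n 4113 slope -0.0313 z@0 0.0946
10.7 [0.4931 0.0686 0.0685] tip in 0.0495 lat -0.0004 [-7.   2.6  7.6] [0.34 1.32 0.01] 0.029692826642397054
lid n 4100 slope -0.0317 z@0 0.0947
side lid [-0.03009096  0.09350441]
10.8 [0.4931 0.0685 0.0685] tip in 0.0495 lat -0.0004 [-7.9  1.2  7.3] [0.33 1.37 0.01] 0.029646856741337095
```

View pics/s9.png

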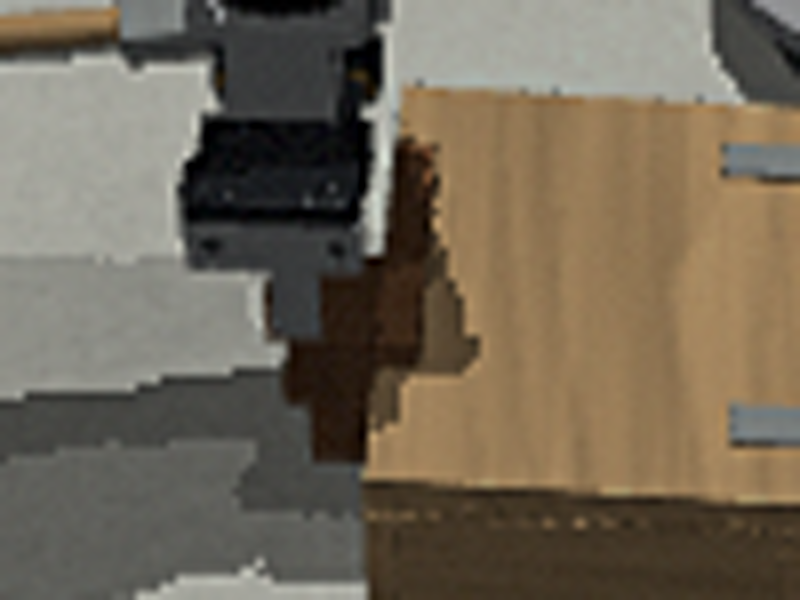

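View pics/t9.png

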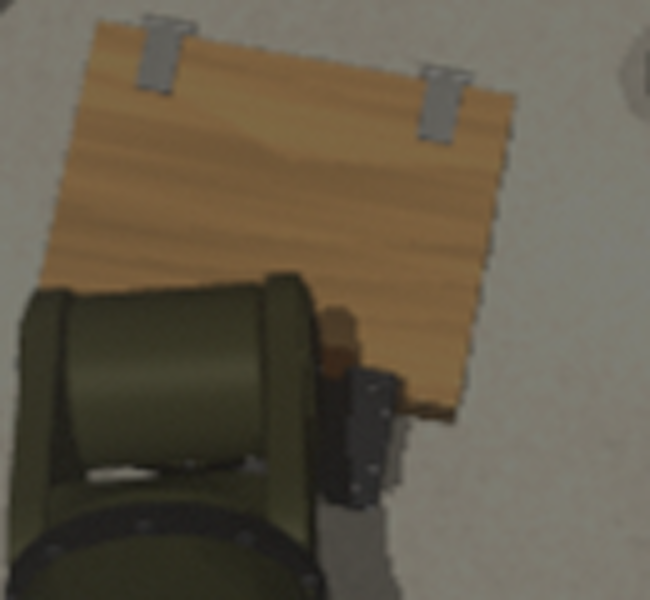

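The lid is at about 0.031 rad (roughly 5.6 mm at the front edge), the tip is about 49 mm in, and nothing is moving. The gripper body is well above the lid, so I'm handing in.

Run:
```python
from h import *
ctrl.hand_in();rep()
```

```text
the job is handed in; nothing more can be done
the job is handed in; nothing more can be done
```

The lid is shut and propped open on the wedge, and I've handed the job in with the gripper still holding the wedge. I got no verdict back.

**What I did**
1. I swept the lid forward from behind with closed fingers. It sank shut by itself, and the depth image showed it flat before the wedge came near.
2. I picked up the tapered brown wedge, not the block or the blue and turquoise look-alikes.
3. I laid it level on the sill and slid it in under the lid.

**Last checks before handing in (at 10.8 s)**
- **Lid angle:** about 0.031 rad from the top camera and 0.030 from the side, so the front edge is about 5.5 mm off the rim. Repeated readings were steady.
- **Wedge position:** the tip is about 49 mm past the front face and centred to within 1 mm, worked out from the arm's pose. I last measured it as level before lowering it onto the sill.
- **Grip and contact:** the fingers read 29.6 mm on the 30 mm wedge. The force on the tool was steady at about 8 N back and 7 N up. The gripper appeared clear of the lid.
- **Other objects:** I saw no contact with anything else, but I did not measure their positions again at the end.

No check failed. I tried to read the state once more right after handing in, but it was refused, so I have no measurement from the final second.

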